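# Feel out the tight spot of a slide and mark it

### The arm

A 7-joint arm with a two-finger parallel gripper is mounted at the origin on the work surface. World frame = base frame: x ahead of the robot, y to its left, z up, the work surface at z = 0. Lengths are in m, angles in degrees, forces in N, time in s.
With the tool pointing down it reaches from about 0.425 to 0.875 m from the base axis. Payload 4.7 kg.
Tool frame: the origin (TCP) lies at the very end of the fingers, on their centre line; the grasp point (between the pads) lies env.hold_point_z behind it (env.hold_point_z is the distance from the TCP to the grasp point, in m); z points along the fingers, y is the line along which they close (so a half turn about z gives the same grasp; the last joint's range is limited). The gripper opens to 87 mm and grips with 3 to 60 N. Pads are 19 mm wide; open, the fingers measure 117 mm over their backs; the gripper's body (75 mm by 190 mm) begins 51 mm behind the grasp point.
Start: joints at [-72.015, 18.392, -4.016, 83.108, 1.295, 78.541, -3.26], TCP at [0.192, 0.621, 0.223] pointing down, gripper open.
Joint ranges: [-163.93, 163.93], [-17.29, 119.83], [-79.2, 71.16], [3.27, 140.29], [-89.18, 269.18], [5.43, 117.66], [-154.24, 154.24]. Speed limits (degrees/s): [147.25, 147.25, 180, 180, 180, 180, 180].

### API

Orientations are given as [roll, pitch, yaw] about the fixed x, y, z axes, in that order (R = Rz(yaw) Ry(pitch) Rx(roll)).
In Python, from cell import env gives the robot as it stands.
- The arm moves only by the shell command python3 -m jog 'ROWS' [FORCE]. ROWS is JSON, a list of rows, each an object with "dp": the shift along the tool's x, y, z in cm, a list of three; "twist": the turn about the tool's z in degrees; "fingers": the opening, from 0 (shut) to 1 (fully open). A call has 1 to 8 rows; each row is the pose to reach, as a shift and turn from the pose commanded when the call began, along the tool's axes at that moment; what a row does not reach only later rows make up. A row lasts 1/8 s, in which the tool goes at most 62.5 mm and 10.7 degrees, less where a joint would pass 70% of its speed; a pose out of reach is approached as far as the arm can. A call with a gripper value outside its range is refused whole. The fingers move at their own pace and stop on an object; FORCE is the grip in N (left out, the last holds). Time passes only in rows, so rows that repeat a pose let the fingers close. It gives the time, the measured TCP pose, the force, the opening and the grip force at its end, in the units of the state.
- env.get_obs(): the state, without advancing time (a new reading comes with each control period).
- env.read_camera(name): name is "scene" or "top" or "wrist"; returns a dict with "pixels" (480x640x3 uint8, blue, green, red), "depth" (480x640 float32, m along the optical axis (not along the pixel's ray), 0 where there is no reading), "fx", "fy", "cx", "cy" (pixels), "rvec" (rotation vector, rad) and "tvec" (3), from world to camera coordinates, as OpenCV has them. Camera axes: x right, y down, z forward; pixel columns grow to the right and rows downward; lengths in m; the calibration is good to about 2 mm. The wrist camera is an equidistant fisheye: a pixel r from the principal point sees the ray r / f radians off the axis. A picture is of the moment at which its call begins.
- env.sign_off(): hands the job in; it is judged then, once.
The state is a dict: "time_s": time; "qpos": joint angles; "joint_velocities": joint speeds; "effort": joint torques, N m; "tool_pos": TCP position; "tool_rot": TCP orientation; "force": force on the tool from outside, world axes, zero at the start; "wrist_torque": the same for the moment, N m; "grip_width": finger opening in m; "grasp_force": force on a finger pad.
Only numpy, scipy, OpenCV 4.12 (cv2) and the standard library are available. Lean on these libraries where they do the work, as an engineer would, in place of code of your own. Each camera call takes 0.05 s, during which the arm holds its last target. There are 200 camera calls.

### The job

Check this linear slide for its one tight spot: stroke the carriage by its black grip gently up against the blue buffer, then through its full travel gently up against the yellow buffer, feeling for the place where it drags. Then leave the carriage standing on the tight spot and slide the red marker along its bar until its pointer points at the white line on the carriage. Leave the motor, the bin and the screwdriver as they are.

Things in the scene. Friction and masses are not known exactly. Their poses are not given: they have to be found in the camera images.
- slide_base: aluminium plate 200 x 420 x 12 mm, fixed; origin at the centre of its underside, y along the rail from blue to yellow end, z up. Steel rail (24 mm wide, top 28 mm above bench) along y at x = +45 mm; dark marker bar (top 24 mm) along y at x = -60 mm; grey end blocks (50 x 30 mm, top 48 mm) at y = -180, +180 mm. One unseen tight spot on the rail, its middle between y = -45 and +55 mm
- carriage: dark steel block 60 (x) x 50 (y) x 27 mm on the rail, axes as slide_base, origin at the centre of its underside, 20 mm above the bench. Slides along y only: meets the blue buffer at y = -110 mm in slide_base, the yellow at +110. Starts 20 to 50 mm from blue. Runs with 2 N of friction plus 10 N per m/s; on the tight spot (within 11 mm of its middle) about 5 to 13 N more. Stays where left
- carriage_grip (a point): point on the axis of the carriage's black upright grip, 30 (x) x 24 (y) mm, which stands centred on the block from 47 to 101 mm above the bench; this point is the height to grip, 85 mm above the bench. Pushing or pulling the grip along the rail strokes the carriage; the drag is felt there
- carriage_index (a point): white line, 4 mm wide, across the carriage block (and the top of its grip) at the middle of its length; this point is the top of its face towards the marker bar, 47 mm above the bench, 30 mm in -x from the carriage's middle
- buffer_blue: blue sprung buffer 26 x 30 x 16 mm at the -y end of the rail, origin at its centre, 36 mm above the bench, top 44 mm above the bench; it gives along the rail at about 3.5 N per mm, at most 8 mm. Gently means: more than 2 N, never more than 20 N, between carriage and buffer
- buffer_yellow: the same in yellow at the +y end
- marker: red marker sliding along y on the dark bar, from y = -115 to +115 mm in slide_base; origin at the centre of its underside, 24.5 mm above the bench. Foot 26 x 22 x 14 mm; above it an upright tab 26 (x) x 14 (y) mm, top 81 mm above the bench; a pointer 4 mm wide sticks out in +x towards the carriage. About 2 N of friction; stays where left. Starts near the yellow end
- marker_grip (a point): point on the marker tab's axis at the height to grip, 66 mm above the bench
- marker_tip (a point): end of the marker's pointer, 43 mm in +x from the marker's origin, 34 mm above the bench; about 32 mm short of the carriage's face
- motor: small grey electric motor on a foot, about 115 x 67 x 76 mm, loose, origin at the centre of its underside; leave alone
- parts_bin: black open bin 150 x 200 x 80 mm, loose, origin at the centre of its underside; leave alone
- screwdriver: screwdriver with an orange handle lying on the bench, origin underneath it; leave alone

How it is judged:
By the outcome, as a careful person would: the job done as asked, in the order asked, and still so for the second after the job is handed in, with the robot touching nothing.
It also fails if it takes over 72 s, if anything falls off the work surface, if the arm or the gripper's body presses on something with over 40 N, if the wrist force passes 120 N, or if a joint passes its speed limit or range.

## Working session

There is one attempt and no reset: what is moved stays moved. The work goes in short steps, Python scripts to look and compute and a shell command to move; the robot and the scene stay as the last step left them, time stands still between calls to the robot, and variables do not carry over. Pictures are saved under pics/ and viewed, at most 10 in all, crops included, and the job is handed in when it is done.

```bash
mkdir -p pics; ls; python3 - <<'E'
from cell import env
import cv2,numpy as np
o=env.get_obs();print(o['time_s'],o['tool_pos'],o['tool_rot'],o['force'],env.hold_point_z)
for n in ['top','scene']:
    c=env.read_camera(n);cv2.imwrite(f'pics/{n}0.png',c['pixels']);np.savez(f'pics/{n}0.npz',**c)
    print(n,c['fx'],c['cx'],c['cy'],c['rvec'],c['tvec'])
E
```

```text
pics
0.0 [0.19184371 0.62045203 0.22147146] [-1.79890128e+02  5.50166676e-03  1.62825948e+02] [-0.09990943  0.17696621  0.19631468] 0.0187
top 581.1585309446596 323.8321920577893 232.49253754117277 [ 2.03416509 -2.17897744  0.23951076] [0.00776082 0.52079391 1.52538725]
scene 527.6682657597672 315.03073088368495 237.65109736363658 [ 1.6610919   2.16423589 -0.65365955] [ 0.15786774 -0.3441638   1.81890977]
```

View pics/top0.png

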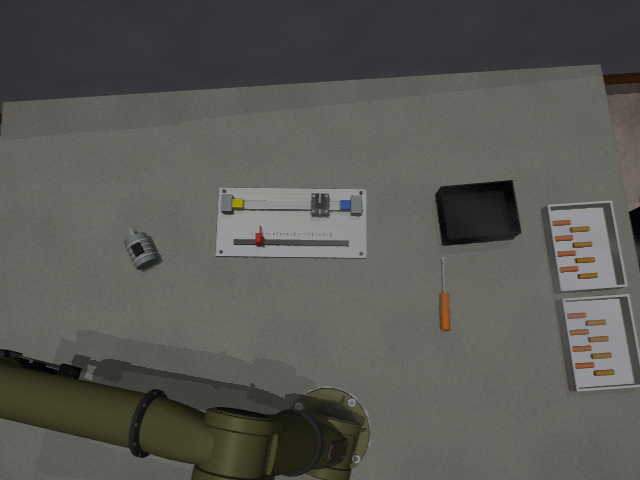

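View pics/scene0.png

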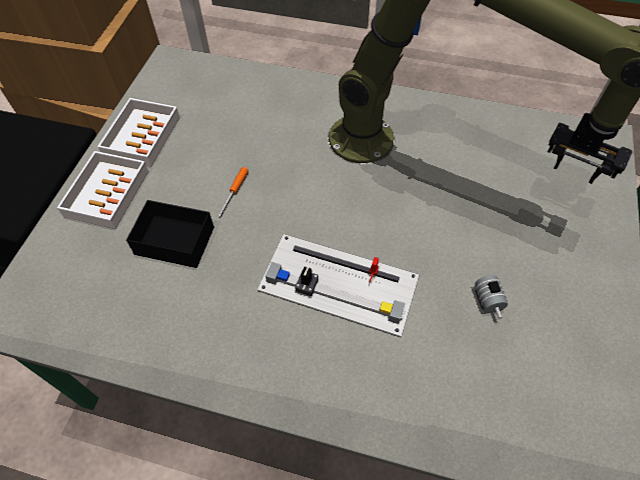

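The top view shows the slide plate at about (292,223) with yellow at (237,203), blue at (346,205), the carriage at (320,205) and the red marker at (260,238). The motor is at (141,248). The bin and the screwdriver are off to the right, clear of the work.

```bash
cat > h.py <<'E'
import cv2,numpy as np
def ray(c,uv,z):
    R=cv2.Rodrigues(np.array(c['rvec'],float))[0];t=np.array(c['tvec'],float).ravel()
    u,v=uv;d=np.array([(u-c['cx'])/c['fx'],(v-c['cy'])/c['fy'],1.]);
    C=-R.T@t;d=R.T@d;return C+d*(z-C[2])/d[2]
def cloud(c):
    R=cv2.Rodrigues(np.array(c['rvec'],float))[0];t=np.array(c['tvec'],float).ravel()
    v,u=np.mgrid[:480,:640];D=c['depth']
    P=np.stack([(u-c['cx'])/c['fx']*D,(v-c['cy'])/c['fy']*D,D],-1)
    return (P-t)@R
E
python3 - <<'E'
from h import *
c={k:v for k,v in np.load('pics/top0.npz').items()}
p=c['pixels'];hsv=cv2.cvtColor(p,cv2.COLOR_BGR2HSV);P=cloud(c)
roi=np.zeros((480,640),bool);roi[180:265,205:380]=1
H,S,V=[hsv[...,i].astype(int) for i in range(3)]
w=roi&(V>150)&(S<60)
m=cv2.morphologyEx(w.astype(np.uint8),cv2.MORPH_CLOSE,np.ones((25,25)))
k=max(cv2.findContours(m,0,2)[0],key=cv2.contourArea)
r=cv2.minAreaRect(k);b=cv2.boxPoints(r)
Q=np.array([ray(c,q,.012) for q in b]);print('plate',Q.round(4),Q.mean(0).round(4),[np.linalg.norm(Q[i]-Q[i-1]).round(4) for i in range(4)])
for n,mm in dict(yel=(H>20)&(H<35)&(S>150),blue=(H>100)&(H<125)&(S>150),red=((H<6)|(H>174))&(S>150)).items():
    mm=mm&roi;q=P[mm];ys,xs=np.nonzero(mm);z=q[:,2];top=z>np.percentile(z,90)-.006
    print(n,mm.sum(),'uv',xs.mean(),ys.mean(),'z',np.percentile(z,[10,50,95]).round(4),'top',q[top].mean(0).round(4),top.sum())
g=roi&(P[...,2]>.085)&(P[...,2]<.12);print('grip',g.sum(),P[g].mean(0).round(4),P[g].min(0),P[g].max(0))
cr=cv2.resize(p[180:265,205:380],None,fx=4.5,fy=4.5,interpolation=cv2.INTER_CUBIC);cv2.imwrite('pics/crop.png',cr)
E
```

```text
plate [[ 0.4868  0.2727  0.012 ]
 [ 0.6829  0.2645  0.012 ]
 [ 0.6533 -0.0889  0.012 ]
 [ 0.4581 -0.0715  0.012 ]] [0.5703 0.0942 0.012 ] [np.float64(0.3454), np.float64(0.1963), np.float64(0.3546), np.float64(0.1959)]
yel 101 uv 237.2970297029703 203.26732673267327 z [0.0399 0.0443 0.0519] top [0.6229 0.2054 0.0469] 60
blue 77 uv 345.1818181818182 203.8181818181818 z [0.0393 0.0439 0.0496] top [ 0.6006 -0.0937  0.0461] 49
red 76 uv 258.69736842105266 238.3815789473684 z [0.0359 0.0751 0.0865] top [0.5143 0.1503 0.0826] 31
grip 116 [ 0.5981 -0.009   0.0987] [ 0.50538769 -0.03244399  0.08534902] [0.62105975 0.15648748 0.1071412 ]
```

View pics/crop.png

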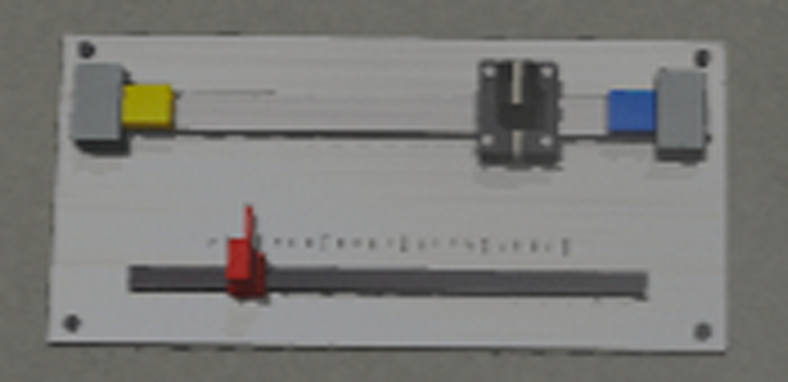

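```bash
python3 - <<'E'
from h import *
from scipy.spatial.transform import Rotation as Ro
from cell import env
c={k:v for k,v in np.load('pics/top0.npz').items()};P=cloud(c)
roi=np.zeros((480,640),bool);roi[180:265,290:340]=1
g=roi&(P[...,2]>.09)&(P[...,2]<.115);G=P[g];print(g.sum(),G.mean(0),G.min(0),G.max(0))
O=np.array([.5669,.0592]);X=np.array([.9972,-.0744]);Y=np.array([.0744,.9972])
print('grip in slide',(G.mean(0)[:2]-O)@X,(G.mean(0)[:2]-O)@Y)
y=(G.mean(0)[:2]-O)@Y; t=O+.045*X+y*Y;print('target',t)
o=env.get_obs();R=Ro.from_euler('xyz',o['tool_rot'],degrees=True)
print('dp cm',R.inv().apply(np.r_[t,.20]-o['tool_pos'])*100,'twist',-(175.73-o['tool_rot'][2]))
E
```

```text
103 [ 0.60491698 -0.02097618  0.10010073] [ 0.58973147 -0.03244399  0.09142503] [ 0.62105975 -0.00936153  0.1071412 ]
grip in slide 0.04387563902933033 -0.07712322198711576
target [ 0.60603603 -0.02105528]
dp cm [-58.51767179 -49.05856169   2.2472402 ] twist -12.908411382168367
```

```bash
python3 -m jog '[{"dp":[-6,-5,0],"twist":-2,"fingers":1},{"dp":[-11,-9.2,0],"twist":-4,"fingers":1},{"dp":[-16,-13.4,0],"twist":-6,"fingers":1},{"dp":[-21,-17.6,0],"twist":-8,"fingers":1},{"dp":[-26,-21.8,0],"twist":-10,"fingers":1},{"dp":[-31,-26,0],"twist":-12,"fingers":1},{"dp":[-36,-30.2,0],"twist":-12.9,"fingers":1},{"dp":[-41,-34.4,0],"twist":-12.9,"fingers":1}]'
python3 - <<'E'
from h import *
from scipy.spatial.transform import Rotation as Ro
from cell import env
o=env.get_obs();R=Ro.from_euler('xyz',o['tool_rot'],degrees=True)
print(o['tool_rot'],'dp',R.inv().apply(np.r_[.606,-.0211,.19]-o['tool_pos'])*100)
E
```

```text
time_s: 1.1
tool_pos: [0.4637, 0.1989, 0.2224]
tool_rot: [180.0, -0.0, 175.7]
force: [0.4, -0.1, -0.4]
grip_width: 0.0871
grasp_force: 0.0
[ 1.79982270e+02 -3.77959861e-06  1.75738804e+02] dp [-15.83016325 -20.88744275   3.23637079]
```

```bash
python3 -m jog '[{"dp":[-3.4,-4.5,0.8],"twist":0,"fingers":1},{"dp":[-6.9,-9.1,1.6],"twist":0,"fingers":1},{"dp":[-10.3,-13.6,2.4],"twist":0,"fingers":1},{"dp":[-13.8,-18.2,3.2],"twist":0,"fingers":1},{"dp":[-13.8,-18.2,3.2],"twist":0,"fingers":1},{"dp":[-13.8,-18.2,3.2],"twist":0,"fingers":1}]'
python3 - <<'E'
from h import *
from scipy.spatial.transform import Rotation as Ro
from cell import env
o=env.get_obs();R=Ro.from_euler('xyz',o['tool_rot'],degrees=True)
print(o['tool_rot'],'dp',R.inv().apply(np.r_[.606,-.0211,.19]-o['tool_pos'])*100)
c=env.read_camera('wrist');cv2.imwrite('pics/w1.png',c['pixels']);np.savez('pics/w1.npz',**c);print(c['fx'],c['cx'],c['cy'])
E
```

```text
time_s: 1.85
tool_pos: [0.5866, 0.0096, 0.19]
tool_rot: [180.0, -0.1, 175.7]
force: [0.2, 0.7, -0.2]
grip_width: 0.0872
grasp_force: 0.0
[ 1.79981679e+02 -7.89875499e-02  1.75711903e+02] dp [-2.15916751 -2.9118372  -0.00819937]
371.64829954431775 311.1666494459829 239.44973821936344
```

View pics/w1.png

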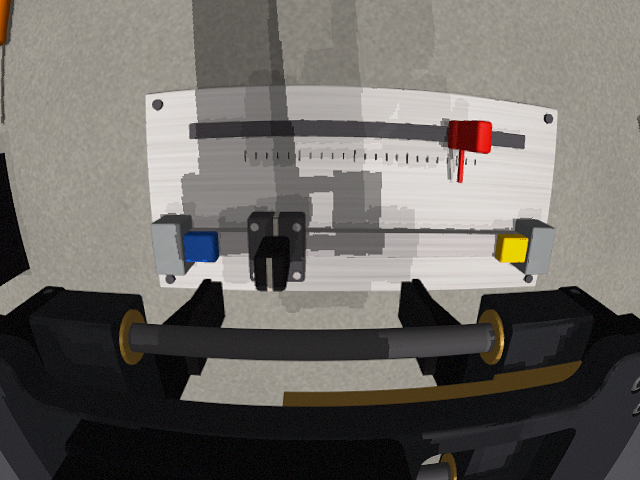

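The wrist view shows the carriage grip at (272,262), its line meeting the marker-side face at (274,213), and blue at (201,247). Yellow is at (512,249), the marker at (470,137) with its pointer tip at (461,181), and the tool is still about 3 cm short in y.

```bash
cat >> h.py <<'E'
def wray(c,uv,z):
    K=np.array([[c['fx'],0,c['cx']],[0,c['fy'],c['cy']],[0,0,1.]])
    a,b=cv2.fisheye.undistortPoints(np.array([[uv]],float),K,np.zeros(4))[0,0]
    R=cv2.Rodrigues(np.array(c['rvec'],float))[0];t=np.array(c['tvec'],float).ravel()
    C=-R.T@t;d=R.T@np.array([a,b,1.]);return C+d*(z-C[2])/d[2]
E
python3 - <<'E'
from h import *
c={k:v for k,v in np.load('pics/w1.npz').items()}
pl=[wray(c,u,.012)[:2] for u in [(157.5,105),(548,118),(170,279),(528.5,279)]]
print('screws',np.round(pl,4),'mean',np.mean(pl,0))
for a,b in [(0,1),(2,3)]:
    d=pl[b]-pl[a];print(np.linalg.norm(d),'yaw',-np.degrees(np.arctan2(d[0],d[1])))
for n,u,z in [('index',(274,212.5),.047),('tip',(460.5,181),.034),('blue near-face top corners',(187,232.5),.044),('b2',(217.5,233),.044),('y1',(497,234.5),.044),('y2',(525,235),.044),('barends',(190,131),.024),('bar2',(525,141.5),.024),('gripfar',(256,238),.101),('gripfar2',(289,238),.101)]:
    print(n,wray(c,u,z)[:2].round(4))
E
```

```text
screws [[ 0.466  -0.1276]
 [ 0.4972  0.2626]
 [ 0.6418 -0.1425]
 [ 0.675   0.2489]] mean [0.56998082 0.06034795]
0.3915159562023797 yaw -4.578086844624968
0.3927470142246581 yaw -4.8509880719232505
index [ 0.5733 -0.021 ]
tip [0.5582 0.1476]
blue near-face top corners [ 0.5854 -0.1018]
b2 [ 0.5881 -0.0733]
y1 [0.6086 0.1834]
y2 [0.6115 0.2161]
barends [ 0.4963 -0.0931]
bar2 [0.5222 0.2242]
gripfar [ 0.579  -0.0293]
gripfar2 [ 0.5808 -0.0059]
```

```bash
python3 -m jog '[{"dp":[-1.1,-1.5,0],"twist":0.3,"fingers":1},{"dp":[-2.16,-2.95,0],"twist":0.3,"fingers":1},{"dp":[-2.16,-2.95,2],"twist":0.3,"fingers":1},{"dp":[-2.16,-2.95,5],"twist":0.3,"fingers":1},{"dp":[-2.16,-2.95,8],"twist":0.3,"fingers":1},{"dp":[-2.16,-2.95,10.5],"twist":0.3,"fingers":1},{"dp":[-2.16,-2.95,12.3],"twist":0.3,"fingers":1},{"dp":[-2.16,-2.95,12.3],"twist":0.3,"fingers":1}]' 40
python3 - <<'E'
from h import *
from cell import env
o=env.get_obs();print(o['tool_pos'],o['tool_rot'])
p=o['tool_pos'][:2]-np.array([.5685,.0598]);print('slide',p@[.9968,-.0802],p@[.0802,.9968])
c=env.read_camera('wrist');cv2.imwrite('pics/w2.png',c['pixels'])
E
```

```text
time_s: 2.9
tool_pos: [0.6049, -0.0218, 0.0655]
tool_rot: [-180.0, -0.2, 175.4]
force: [-0.7, 0.9, 0.2]
grip_width: 0.0869
grasp_force: 0.0
[ 0.60489487 -0.02178255  0.06547614] [-179.96857118   -0.21252919  175.42613783]
slide 0.04282132546020135 -0.07840261709313011
```

View pics/w2.png

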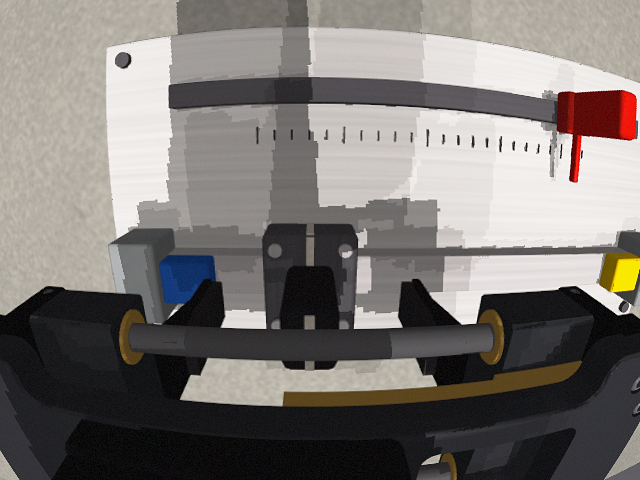

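The grip stands between the open fingers, at (310,320), midway between the pads at about (205,320) and (415,320). I'm closing on it now.

```bash
python3 -m jog '[{"dp":[0,0,0],"twist":0,"fingers":0.15},{"dp":[0,0,0],"twist":0,"fingers":0.15},{"dp":[0,0,0],"twist":0,"fingers":0.15},{"dp":[0,0,0],"twist":0,"fingers":0.15},{"dp":[0,0,0],"twist":0,"fingers":0.15},{"dp":[0,0,0],"twist":0,"fingers":0.15}]' 40
python3 -m jog '[{"dp":[0,-0.4,0],"twist":0,"fingers":0.15},{"dp":[0,-0.8,0],"twist":0,"fingers":0.15},{"dp":[0,-1.2,0],"twist":0,"fingers":0.15},{"dp":[0,-1.6,0],"twist":0,"fingers":0.15},{"dp":[0,-2.0,0],"twist":0,"fingers":0.15}]'
```

```text
time_s: 3.7
tool_pos: [0.6064, -0.0219, 0.0676]
tool_rot: [180.0, 0.0, 175.4]
force: [-0.4, -0.1, -0.3]
grip_width: 0.0349
grasp_force: 0.0
time_s: 4.32
tool_pos: [0.6048, -0.0421, 0.0675]
tool_rot: [180.0, -0.0, 175.4]
force: [-0.3, 2.9, -0.6]
grip_width: 0.0237
grasp_force: 40.0
```

```bash
python3 -m jog '[{"dp":[0,-0.3,0],"twist":0,"fingers":0.15},{"dp":[0,-0.6,0],"twist":0,"fingers":0.15},{"dp":[0,-0.8,0],"twist":0,"fingers":0.15},{"dp":[0,-0.8,0],"twist":0,"fingers":0.15}]' | sed -n '1,2p;4p'
for i in 1; do python3 -m jog '[{"dp":[0,-0.1,0],"twist":0,"fingers":0.15},{"dp":[0,-0.1,0],"twist":0,"fingers":0.15}]' | sed -n '1,2p;4p'
python3 -m jog '[{"dp":[0,-0.1,0],"twist":0,"fingers":0.15},{"dp":[0,-0.1,0],"twist":0,"fingers":0.15}]' | sed -n '1,2p;4p'; done
```

```text
time_s: 4.82
tool_pos: [0.6041, -0.0504, 0.0675]
force: [-0.3, 0.5, -0.8]
time_s: 5.08
tool_pos: [0.6041, -0.0509, 0.0675]
force: [0.1, 1.8, -1.4]
time_s: 5.32
tool_pos: [0.604, -0.0519, 0.0675]
force: [-0.0, 1.8, -1.1]
```

```bash
python3 -m jog '[{"dp":[0,-0.1,0],"twist":0,"fingers":0.15},{"dp":[0,-0.1,0],"twist":0,"fingers":0.15}]' | sed -n '1,2p;4p'
python3 -m jog '[{"dp":[0,-0.1,0],"twist":0,"fingers":0.15},{"dp":[0,-0.1,0],"twist":0,"fingers":0.15}]' | sed -n '1,2p;4p'
```

```text
time_s: 5.58
tool_pos: [0.6039, -0.0529, 0.0675]
force: [-0.2, 1.4, -0.8]
time_s: 5.82
tool_pos: [0.6038, -0.0536, 0.0675]
force: [-0.7, 3.6, -1.1]
```

```bash
python3 -m jog '[{"dp":[0,-0.1,0],"twist":0,"fingers":0.15},{"dp":[0,-0.1,0],"twist":0,"fingers":0.15}]' | sed -n '1,2p;4p'
```

```text
time_s: 6.08
tool_pos: [0.6038, -0.054, 0.0675]
force: [-0.7, 5.3, -1.2]
```

```bash
python3 -m jog '[{"dp":[0,-0.1,0],"twist":0,"fingers":0.15},{"dp":[0,-0.1,0],"twist":0,"fingers":0.15}]' | sed -n '1,2p;4p'
python3 -m jog '[{"dp":[0,-0.1,0],"twist":0,"fingers":0.15},{"dp":[0,-0.1,0],"twist":0,"fingers":0.15}]' | sed -n '1,2p;4p'
```

```text
time_s: 6.32
tool_pos: [0.6038, -0.0545, 0.0675]
force: [-0.7, 6.4, 0.1]
time_s: 6.58
tool_pos: [0.6037, -0.0548, 0.0675]
force: [-0.6, 6.4, -0.3]
```

```bash
python3 -m jog '[{"dp":[0,-0.1,0],"twist":0,"fingers":0.15},{"dp":[0,-0.1,0],"twist":0,"fingers":0.15}]' | sed -n '1,2p;4p'
```

```text
time_s: 6.82
tool_pos: [0.6037, -0.055, 0.0675]
force: [-0.3, 8.2, -0.9]
```

```bash
(
python3 -m jog '[{"dp":[0,0.4,0],"twist":0,"fingers":0.15},{"dp":[0,0.9,0],"twist":0,"fingers":0.15},{"dp":[0,1.4,0],"twist":0,"fingers":0.15},{"dp":[0,1.9,0],"twist":0,"fingers":0.15},{"dp":[0,2.4,0],"twist":0,"fingers":0.15},{"dp":[0,2.9,0],"twist":0,"fingers":0.15},{"dp":[0,3.3,0],"twist":0,"fingers":0.15},{"dp":[0,3.6,0],"twist":0,"fingers":0.15}]'
python3 -m jog '[{"dp":[0,0.2,0],"twist":0,"fingers":0.15},{"dp":[0,0.4,0],"twist":0,"fingers":0.15}]'
python3 -m jog '[{"dp":[0,0.2,0],"twist":0,"fingers":0.15},{"dp":[0,0.4,0],"twist":0,"fingers":0.15}]'
python3 -m jog '[{"dp":[0,0.2,0],"twist":0,"fingers":0.15},{"dp":[0,0.4,0],"twist":0,"fingers":0.15}]'
python3 -m jog '[{"dp":[0,0.2,0],"twist":0,"fingers":0.15},{"dp":[0,0.4,0],"twist":0,"fingers":0.15}]'
python3 -m jog '[{"dp":[0,0.2,0],"twist":0,"fingers":0.15},{"dp":[0,0.4,0],"twist":0,"fingers":0.15}]'
python3 -m jog '[{"dp":[0,0.2,0],"twist":0,"fingers":0.15},{"dp":[0,0.4,0],"twist":0,"fingers":0.15}]'
python3 -m jog '[{"dp":[0,0.2,0],"twist":0,"fingers":0.15},{"dp":[0,0.4,0],"twist":0,"fingers":0.15}]'
python3 -m jog '[{"dp":[0,0.2,0],"twist":0,"fingers":0.15},{"dp":[0,0.4,0],"twist":0,"fingers":0.15}]'
python3 -m jog '[{"dp":[0,0.2,0],"twist":0,"fingers":0.15},{"dp":[0,0.4,0],"twist":0,"fingers":0.15}]'
python3 -m jog '[{"dp":[0,0.2,0],"twist":0,"fingers":0.15},{"dp":[0,0.4,0],"twist":0,"fingers":0.15}]'
python3 -m jog '[{"dp":[0,0.2,0],"twist":0,"fingers":0.15},{"dp":[0,0.4,0],"twist":0,"fingers":0.15}]'
python3 -m jog '[{"dp":[0,0.2,0],"twist":0,"fingers":0.15},{"dp":[0,0.4,0],"twist":0,"fingers":0.15}]'
) | awk '/time/{t=$2}/tool_pos/{p=$2" "$3}/force: \[/{print t,p,$3}'
```

```text
7.82 [0.6065, -0.0215, -2.4,
8.07 [0.6068, -0.0179, -2.2,
8.32 [0.6071, -0.0139, -2.1,
8.57 [0.6074, -0.0099, -2.2,
8.82 [0.6078, -0.0059, -2.1,
9.07 [0.6081, -0.0019, -1.5,
9.32 [0.6084, 0.0021, -2.6,
9.57 [0.6087, 0.0061, -2.1,
9.82 [0.609, 0.0086, -6.2,
10.07 [0.609, 0.0096, -10.5,
10.32 [0.6092, 0.0118, -12.8,
10.58 [0.6096, 0.0162, -11.7,
10.82 [0.61, 0.0211, -9.7,
```

```bash
(
python3 -m jog '[{"dp":[0,0.2,0],"twist":0,"fingers":0.15}]'
python3 -m jog '[{"dp":[0,0.2,0],"twist":0,"fingers":0.15}]'
python3 -m jog '[{"dp":[0,0.2,0],"twist":0,"fingers":0.15}]'
python3 -m jog '[{"dp":[0,0.2,0],"twist":0,"fingers":0.15}]'
python3 -m jog '[{"dp":[0,0.2,0],"twist":0,"fingers":0.15}]'
python3 -m jog '[{"dp":[0,0.2,0],"twist":0,"fingers":0.15}]'
python3 -m jog '[{"dp":[0,0.2,0],"twist":0,"fingers":0.15}]'
python3 -m jog '[{"dp":[0,0.2,0],"twist":0,"fingers":0.15}]'
python3 -m jog '[{"dp":[0,0.2,0],"twist":0,"fingers":0.15}]'
python3 -m jog '[{"dp":[0,0.2,0],"twist":0,"fingers":0.15}]'
python3 -m jog '[{"dp":[0,0.2,0],"twist":0,"fingers":0.15},{"dp":[0,0.4,0],"twist":0,"fingers":0.15}]'
python3 -m jog '[{"dp":[0,0.2,0],"twist":0,"fingers":0.15},{"dp":[0,0.4,0],"twist":0,"fingers":0.15}]'
python3 -m jog '[{"dp":[0,0.2,0],"twist":0,"fingers":0.15},{"dp":[0,0.4,0],"twist":0,"fingers":0.15}]'
python3 -m jog '[{"dp":[0,0.2,0],"twist":0,"fingers":0.15},{"dp":[0,0.4,0],"twist":0,"fingers":0.15}]'
) | awk '/time/{t=$2}/tool_pos/{p=$2" "$3}/force: \[/{print t,p,$3}'
```

```text
10.95 [0.6102, 0.0238, -9.5,
11.08 [0.6104, 0.0265, -7.4,
11.2 [0.6106, 0.0294, -3.1,
11.32 [0.611, 0.0339, -1.2,
11.45 [0.6112, 0.0365, -3.4,
11.58 [0.6114, 0.0384, -2.0,
11.7 [0.6115, 0.0402, -3.0,
11.82 [0.6117, 0.0421, -3.2,
11.95 [0.6118, 0.044, -2.4,
12.08 [0.612, 0.046, -2.1,
12.32 [0.6123, 0.0499, -2.9,
12.58 [0.6126, 0.0539, -2.0,
12.82 [0.613, 0.0579, -2.0,
13.08 [0.6133, 0.0619, -2.5,
```

```bash
(
python3 -m jog '[{"dp":[0,0.5,0],"twist":0,"fingers":0.15},{"dp":[0,1,0],"twist":0,"fingers":0.15},{"dp":[0,1.5,0],"twist":0,"fingers":0.15},{"dp":[0,2,0],"twist":0,"fingers":0.15},{"dp":[0,2.5,0],"twist":0,"fingers":0.15},{"dp":[0,3,0],"twist":0,"fingers":0.15},{"dp":[0,3.5,0],"twist":0,"fingers":0.15},{"dp":[0,4,0],"twist":0,"fingers":0.15}]'
python3 -m jog '[{"dp":[0,0.5,0],"twist":0,"fingers":0.15},{"dp":[0,1,0],"twist":0,"fingers":0.15},{"dp":[0,1.5,0],"twist":0,"fingers":0.15},{"dp":[0,2,0],"twist":0,"fingers":0.15},{"dp":[0,2.5,0],"twist":0,"fingers":0.15},{"dp":[0,3,0],"twist":0,"fingers":0.15},{"dp":[0,3.5,0],"twist":0,"fingers":0.15},{"dp":[0,4,0],"twist":0,"fingers":0.15}]'
python3 -m jog '[{"dp":[0,0.4,0],"twist":0,"fingers":0.15},{"dp":[0,0.7,0],"twist":0,"fingers":0.15},{"dp":[0,1.0,0],"twist":0,"fingers":0.15},{"dp":[0,1.3,0],"twist":0,"fingers":0.15},{"dp":[0,1.6,0],"twist":0,"fingers":0.15},{"dp":[0,1.6,0],"twist":0,"fingers":0.15}]'
) | awk '/time/{t=$2}/tool_pos/{p=$2" "$3}/force: \[/{print t,p,$2,$3}'
```

```text
14.08 [0.6165, 0.1016, [4.1, -3.3,
15.08 [0.6198, 0.1412, [4.9, -2.9,
15.82 [0.6212, 0.1578, [5.0, -1.4,
```

```bash
(
python3 -m jog '[{"dp":[0,0.1,0],"twist":0,"fingers":0.15},{"dp":[0,0.2,0],"twist":0,"fingers":0.15},{"dp":[0,0.3,0],"twist":0,"fingers":0.15},{"dp":[0,0.4,0],"twist":0,"fingers":0.15}]'
python3 -m jog '[{"dp":[0,0.1,0],"twist":0,"fingers":0.15},{"dp":[0,0.1,0],"twist":0,"fingers":0.15}]'
python3 -m jog '[{"dp":[0,0.1,0],"twist":0,"fingers":0.15},{"dp":[0,0.1,0],"twist":0,"fingers":0.15}]'
python3 -m jog '[{"dp":[0,0.1,0],"twist":0,"fingers":0.15},{"dp":[0,0.1,0],"twist":0,"fingers":0.15}]'
) | awk '/time/{t=$2}/tool_pos/{p=$2" "$3}/force: \[/{print t,p,$2,$3}'
```

```text
16.32 [0.6215, 0.1611, [4.4, -2.3,
16.58 [0.6216, 0.1623, [5.6, -1.4,
16.82 [0.6217, 0.1633, [5.2, -1.7,
17.08 [0.6217, 0.1643, [4.3, -2.1,
```

```bash
(
python3 -m jog '[{"dp":[0,0.1,0],"twist":0,"fingers":0.15},{"dp":[0,0.1,0],"twist":0,"fingers":0.15}]'
python3 -m jog '[{"dp":[0,0.1,0],"twist":0,"fingers":0.15},{"dp":[0,0.1,0],"twist":0,"fingers":0.15}]'
python3 -m jog '[{"dp":[0,0.1,0],"twist":0,"fingers":0.15},{"dp":[0,0.1,0],"twist":0,"fingers":0.15}]'
) | awk '/time/{t=$2}/tool_pos/{p=$2" "$3}/force: \[/{print t,p,$2,$3}'
```

```text
17.32 [0.6218, 0.1653, [4.8, -2.5,
17.58 [0.6219, 0.1661, [4.7, -2.4,
17.82 [0.6219, 0.1663, [4.2, -3.0,
```

```bash
(
python3 -m jog '[{"dp":[0,0.1,0],"twist":0,"fingers":0.15},{"dp":[0,0.1,0],"twist":0,"fingers":0.15}]'
python3 -m jog '[{"dp":[0,0.1,0],"twist":0,"fingers":0.15},{"dp":[0,0.1,0],"twist":0,"fingers":0.15}]'
) | awk '/time/{t=$2}/tool_pos/{p=$2" "$3}/force: \[/{print t,p,$2,$3}'
```

```text
18.08 [0.6219, 0.1666, [4.4, -5.0,
18.32 [0.6219, 0.167, [3.8, -5.5,
```

```bash
(
python3 -m jog '[{"dp":[0,0.1,0],"twist":0,"fingers":0.15},{"dp":[0,0.1,0],"twist":0,"fingers":0.15}]'
python3 -m jog '[{"dp":[0,0.1,0],"twist":0,"fingers":0.15},{"dp":[0,0.1,0],"twist":0,"fingers":0.15}]'
python3 -m jog '[{"dp":[0,0.1,0],"twist":0,"fingers":0.15},{"dp":[0,0.1,0],"twist":0,"fingers":0.15}]'
) | awk '/time/{t=$2}/tool_pos/{p=$2" "$3}/force: \[/{print t,p,$2,$3}'
```

```text
18.58 [0.622, 0.1673, [4.0, -7.2,
18.82 [0.622, 0.1676, [2.6, -7.3,
19.08 [0.622, 0.1679, [3.2, -7.8,
```

```bash
(
python3 -m jog '[{"dp":[0,-0.5,0],"twist":0,"fingers":0.15},{"dp":[0,-1,0],"twist":0,"fingers":0.15},{"dp":[0,-1.6,0],"twist":0,"fingers":0.15},{"dp":[0,-2.2,0],"twist":0,"fingers":0.15},{"dp":[0,-2.8,0],"twist":0,"fingers":0.15},{"dp":[0,-3.4,0],"twist":0,"fingers":0.15},{"dp":[0,-4,0],"twist":0,"fingers":0.15},{"dp":[0,-4.6,0],"twist":0,"fingers":0.15}]'
python3 -m jog '[{"dp":[0,-0.6,0],"twist":0,"fingers":0.15},{"dp":[0,-1.2,0],"twist":0,"fingers":0.15},{"dp":[0,-1.8,0],"twist":0,"fingers":0.15},{"dp":[0,-2.4,0],"twist":0,"fingers":0.15},{"dp":[0,-3,0],"twist":0,"fingers":0.15},{"dp":[0,-3.6,0],"twist":0,"fingers":0.15},{"dp":[0,-4.2,0],"twist":0,"fingers":0.15},{"dp":[0,-4.8,0],"twist":0,"fingers":0.15}]'
python3 -m jog '[{"dp":[0,-0.5,0],"twist":0,"fingers":0.15},{"dp":[0,-1,0],"twist":0,"fingers":0.15},{"dp":[0,-1.5,0],"twist":0,"fingers":0.15},{"dp":[0,-2,0],"twist":0,"fingers":0.15},{"dp":[0,-2.4,0],"twist":0,"fingers":0.15},{"dp":[0,-2.8,0],"twist":0,"fingers":0.15},{"dp":[0,-3.1,0],"twist":0,"fingers":0.15},{"dp":[0,-3.3,0],"twist":0,"fingers":0.15}]'
python3 -m jog '[{"dp":[0,-0.2,0],"twist":0,"fingers":0.15}]'
python3 -m jog '[{"dp":[0,-0.2,0],"twist":0,"fingers":0.15}]'
python3 -m jog '[{"dp":[0,-0.1,0],"twist":0,"fingers":0.15}]'
python3 -m jog '[{"dp":[0,-0.1,0],"twist":0,"fingers":0.15}]'
python3 -m jog '[{"dp":[0,-0.1,0],"twist":0,"fingers":0.15}]'
python3 -m jog '[{"dp":[0,-0.1,0],"twist":0,"fingers":0.15}]'
python3 -m jog '[{"dp":[0,-0.1,0],"twist":0,"fingers":0.15}]'
python3 -m jog '[{"dp":[0,-0.1,0],"twist":0,"fingers":0.15}]'
python3 -m jog '[{"dp":[0,-0.1,0],"twist":0,"fingers":0.15}]'
python3 -m jog '[{"dp":[0,-0.1,0],"twist":0,"fingers":0.15}]'
) | awk '/time/{t=$2}/tool_pos/{p=$2" "$3}/force: \[/{print t,p,$2,$3}'
```

```text
20.08 [0.6188, 0.129, [6.4, 2.4,
21.08 [0.6149, 0.0815, [4.8, 1.8,
22.08 [0.6122, 0.0485, [4.5, 1.7,
22.2 [0.612, 0.0467, [4.4, 1.0,
22.32 [0.6119, 0.0447, [4.7, 1.9,
22.45 [0.6118, 0.0435, [4.8, 1.8,
22.58 [0.6117, 0.0427, [5.2, 1.3,
22.7 [0.6116, 0.0417, [4.9, 2.2,
22.82 [0.6115, 0.0407, [4.4, 1.5,
22.95 [0.6115, 0.0397, [5.7, 2.5,
23.08 [0.6114, 0.0387, [4.8, 1.5,
23.2 [0.6113, 0.0377, [5.3, 2.5,
23.32 [0.6112, 0.0368, [4.6, 0.7,
```

```bash
(
python3 -m jog '[{"dp":[0,-0.2,0],"twist":0,"fingers":0.15},{"dp":[0,-0.4,0],"twist":0,"fingers":0.15}]'
python3 -m jog '[{"dp":[0,-0.1,0],"twist":0,"fingers":0.15}]'
python3 -m jog '[{"dp":[0,-0.1,0],"twist":0,"fingers":0.15}]'
python3 -m jog '[{"dp":[0,-0.1,0],"twist":0,"fingers":0.15}]'
python3 -m jog '[{"dp":[0,-0.1,0],"twist":0,"fingers":0.15}]'
python3 -m jog '[{"dp":[0,-0.1,0],"twist":0,"fingers":0.15}]'
python3 -m jog '[{"dp":[0,-0.1,0],"twist":0,"fingers":0.15}]'
python3 -m jog '[{"dp":[0,-0.1,0],"twist":0,"fingers":0.15}]'
python3 -m jog '[{"dp":[0,-0.1,0],"twist":0,"fingers":0.15}]'
python3 -m jog '[{"dp":[0,-0.1,0],"twist":0,"fingers":0.15}]'
) | awk '/time/{t=$2}/tool_pos/{p=$2" "$3}/force: \[/{print t,p,$2,$3}'
```

```text
23.58 [0.6109, 0.0328, [4.2, 2.4,
23.7 [0.6107, 0.0311, [3.9, 0.8,
23.82 [0.6107, 0.03, [4.6, 2.4,
23.95 [0.6106, 0.0296, [5.2, 3.9,
24.08 [0.6106, 0.0294, [4.8, 5.3,
24.2 [0.6106, 0.029, [5.9, 6.0,
24.32 [0.6106, 0.0288, [5.8, 7.4,
24.45 [0.6106, 0.0286, [6.2, 8.8,
24.58 [0.6105, 0.0283, [5.6, 9.9,
24.7 [0.6105, 0.0281, [5.9, 11.1,
```

```bash
(
python3 -m jog '[{"dp":[0,-0.2,0],"twist":0,"fingers":0.15}]'
python3 -m jog '[{"dp":[0,-0.2,0],"twist":0,"fingers":0.15}]'
python3 -m jog '[{"dp":[0,-0.2,0],"twist":0,"fingers":0.15}]'
python3 -m jog '[{"dp":[0,-0.2,0],"twist":0,"fingers":0.15}]'
) | awk '/time/{t=$2}/tool_pos/{p=$2" "$3}/force: \[/{print t,p,$2,$3}'
```

```text
24.82 [0.6104, 0.0271, [5.6, 13.2,
24.95 [0.6103, 0.0251, [4.6, 10.4,
25.08 [0.6101, 0.0229, [6.8, 10.9,
25.2 [0.6099, 0.0205, [6.9, 10.2,
```

```bash
(
python3 -m jog '[{"dp":[0,-0.2,0],"twist":0,"fingers":0.15}]'
python3 -m jog '[{"dp":[0,-0.1,0],"twist":0,"fingers":0.15},{"dp":[0,-0.1,0],"twist":0,"fingers":0.15}]'
python3 -m jog '[{"dp":[0,0.2,0],"twist":0,"fingers":0.15},{"dp":[0,0.4,0],"twist":0,"fingers":0.15},{"dp":[0,0.4,0],"twist":0,"fingers":0.15},{"dp":[0,0.4,0],"twist":0,"fingers":0.15}]'
) | awk '/time/{t=$2}/tool_pos/{p=$2" "$3}/force: \[/{print t,p,$2,$3}'
```

```text
25.32 [0.6097, 0.018, [4.0, 8.6,
25.58 [0.6095, 0.016, [4.9, 8.0,
26.08 [0.6095, 0.0161, [4.5, 3.7,
```

```bash
(
python3 -m jog '[{"dp":[0,0.2,0],"twist":0,"fingers":0.15},{"dp":[0,0.4,0],"twist":0,"fingers":0.15},{"dp":[0,0.6,0],"twist":0,"fingers":0.15}]'
python3 -m jog '[{"dp":[0,0.2,0],"twist":0,"fingers":0.15}]'
python3 -m jog '[{"dp":[0,0.2,0],"twist":0,"fingers":0.15}]'
python3 -m jog '[{"dp":[0,0.1,0],"twist":0,"fingers":0.15}]'
) | awk '/time/{t=$2}/tool_pos/{p=$2" "$3}/force: \[/{print t,p,$2,$3}'
```

```text
26.45 [0.6096, 0.0165, [3.3, -7.6,
26.58 [0.6096, 0.0166, [2.9, -10.8,
26.7 [0.6096, 0.0172, [2.4, -11.9,
26.82 [0.6097, 0.0181, [3.8, -10.8,
```

```bash
(
python3 -m jog '[{"dp":[0,0.0,0],"twist":0,"fingers":0.15}]'
python3 -m jog '[{"dp":[0,-0.3,0],"twist":0,"fingers":0.15},{"dp":[0,-0.6,0],"twist":0,"fingers":0.15},{"dp":[0,-0.6,0],"twist":0,"fingers":0.15}]'
) | awk '/time/{t=$2}/tool_pos/{p=$2" "$3}/force: \[/{print t,p,$2,$3}'
```

```text
26.95 [0.6097, 0.0186, [3.0, -9.9,
27.32 [0.6097, 0.0184, [4.4, -2.4,
```

```bash
python3 -m jog '[{"dp":[0,0,0],"twist":0,"fingers":0.6},{"dp":[0,0,0],"twist":0,"fingers":0.6},{"dp":[0,0,0],"twist":0,"fingers":0.6},{"dp":[0,0,-2],"twist":0,"fingers":0.6},{"dp":[0,0,-6],"twist":0,"fingers":0.6},{"dp":[0,0,-10],"twist":0,"fingers":0.6},{"dp":[0,0,-10],"twist":0,"fingers":0.6}]' | head -4
python3 -m jog '[{"dp":[2,3,0],"twist":0,"fingers":0.6},{"dp":[5,6,0],"twist":0,"fingers":0.6},{"dp":[8,9,0],"twist":0,"fingers":0.6},{"dp":[10.5,12.5,0],"twist":0.1,"fingers":0.6},{"dp":[10.5,12.5,0],"twist":0.1,"fingers":0.6},{"dp":[10.5,12.5,0],"twist":0.1,"fingers":0.6}]' | head -4
python3 - <<'E'
from h import *
from cell import env
o=env.get_obs();print(o['tool_pos'],o['tool_rot'])
c=env.read_camera('wrist');cv2.imwrite('pics/w3.png',c['pixels']);np.savez('pics/w3.npz',**c)
c=env.read_camera('top');np.savez('pics/top3.npz',**c)
P=cloud(c);roi=np.zeros((480,640),bool);roi[185:230,270:335]=1
g=roi&(P[...,2]>.09)&(P[...,2]<.115);print(g.sum(),P[g].mean(0))
E
```

```text
time_s: 28.2
tool_pos: [0.6126, 0.0188, 0.1732]
tool_rot: [179.9, 0.5, 175.4]
force: [0.2, -0.8, -0.3]
time_s: 28.95
tool_pos: [0.5152, 0.1514, 0.1678]
tool_rot: [-180.0, 0.0, 175.3]
force: [0.3, -0.5, -0.6]
[0.51515531 0.15136179 0.16782854] [-1.79978845e+02  2.35710832e-02  1.75322966e+02]
100 [0.60812771 0.01907469 0.10016387]
```

View pics/w3.png

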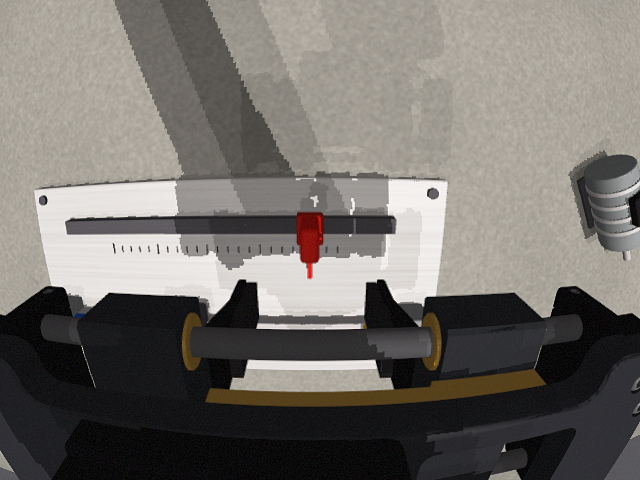

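The marker tab at (310,235) is midway between the fingers at (243,320) and (378,320), and the top camera puts the carriage grip at y = 0.019. Next I go down and grip the marker.

```bash
python3 -m jog '[{"dp":[0,0,3],"twist":0,"fingers":0.6},{"dp":[0,0,6.5],"twist":0,"fingers":0.6},{"dp":[0,0,9.5],"twist":0,"fingers":0.6},{"dp":[0,0,12],"twist":0,"fingers":0.6},{"dp":[0,0,12],"twist":0,"fingers":0.6},{"dp":[0,0,12],"twist":0,"fingers":0.05}]' 20
python3 -m jog '[{"dp":[0,0,0],"twist":0,"fingers":0.05},{"dp":[0,0,0],"twist":0,"fingers":0.05},{"dp":[0,0,0],"twist":0,"fingers":0.05},{"dp":[0,0,0],"twist":0,"fingers":0.05},{"dp":[0,0,0],"twist":0,"fingers":0.05},{"dp":[0,0,0],"twist":0,"fingers":0.05}]'
```

```text
time_s: 29.8
tool_pos: [0.5161, 0.1514, 0.0485]
tool_rot: [180.0, 0.1, 175.2]
force: [0.1, -0.1, 1.5]
grip_width: 0.0478
grasp_force: 0.0
time_s: 30.55
tool_pos: [0.5152, 0.1516, 0.0479]
tool_rot: [-180.0, 0.0, 175.3]
force: [-0.8, -1.7, 4.4]
grip_width: 0.0138
grasp_force: 20.0
```

```bash
(python3 -m jog '[{"dp":[0,-0.8,0],"twist":0,"fingers":0.05},{"dp":[0,-1.6,0],"twist":0,"fingers":0.05},{"dp":[0,-2.4,0],"twist":0,"fingers":0.05},{"dp":[0,-3.2,0],"twist":0,"fingers":0.05},{"dp":[0,-4,0],"twist":0,"fingers":0.05},{"dp":[0,-4.8,0],"twist":0,"fingers":0.05},{"dp":[0,-5.6,0],"twist":0,"fingers":0.05},{"dp":[0,-6.4,0],"twist":0,"fingers":0.05}]'
python3 -m jog '[{"dp":[0,-0.8,0],"twist":0,"fingers":0.05},{"dp":[0,-1.6,0],"twist":0,"fingers":0.05},{"dp":[0,-2.4,0],"twist":0,"fingers":0.05},{"dp":[0,-3.2,0],"twist":0,"fingers":0.05},{"dp":[0,-4,0],"twist":0,"fingers":0.05},{"dp":[0,-4.8,0],"twist":0,"fingers":0.05},{"dp":[0,-5.4,0],"twist":0,"fingers":0.05},{"dp":[0,-5.9,0],"twist":0,"fingers":0.05}]'
python3 -m jog '[{"dp":[0,-0.1,0],"twist":0,"fingers":0.05},{"dp":[0,-0.1,0],"twist":0,"fingers":0.05}]') | awk '/time/{t=$2}/tool_pos/{p=$2" "$3}/force: \[/{print t,p,$2,$3,$4}'
```

```text
31.55 [0.5099, 0.0877, [-1.2, 2.6, 4.7]
32.55 [0.5051, 0.0287, [0.2, 2.4, 6.1]
32.8 [0.505, 0.0275, [-1.2, 1.8, 7.2]
```

Close to the target. I'll release straight up, back off to a view pose and check the alignment.

```bash
python3 -m jog '[{"dp":[0,0,0],"twist":0,"fingers":0.5},{"dp":[0,0,0],"twist":0,"fingers":0.5},{"dp":[0,0,0],"twist":0,"fingers":0.5},{"dp":[0,0,-4],"twist":0,"fingers":0.5},{"dp":[0,0,-9],"twist":0,"fingers":0.5},{"dp":[0,0,-14],"twist":0,"fingers":0.5},{"dp":[0,0,-14],"twist":0,"fingers":0.5},{"dp":[0,0,-14],"twist":0,"fingers":0.5}]'|head -4
python3 -m jog '[{"dp":[-5,0,0],"twist":0,"fingers":0.5},{"dp":[-10,0,0],"twist":0,"fingers":0.5},{"dp":[-13,0,0],"twist":0,"fingers":0.5},{"dp":[-13,0,0],"twist":0,"fingers":0.5},{"dp":[-13,0,0],"twist":0,"fingers":0.5}]'|head -4
python3 - <<'E'
from h import *
from cell import env
c=env.read_camera('wrist');cv2.imwrite('pics/w4.png',cv2.resize(c['pixels'][40:360,160:520],None,fx=1.66,fy=1.66));np.savez('pics/w4.npz',**c)
c=env.read_camera('top');np.savez('pics/top4.npz',**c)
P=cloud(c);roi=np.zeros((480,640),bool);roi[185:230,270:335]=1
g=roi&(P[...,2]>.09)&(P[...,2]<.115);print(g.sum(),P[g].mean(0))
E
```

```text
time_s: 33.8
tool_pos: [0.5044, 0.0282, 0.1869]
tool_rot: [-180.0, -0.0, 175.3]
force: [-0.9, -1.0, -0.3]
time_s: 34.42
tool_pos: [0.6331, 0.0175, 0.1857]
tool_rot: [-179.9, -0.2, 175.3]
force: [-0.5, 0.2, 0.0]
0 [nan nan nan]<stdin>:6: RuntimeWarning: Mean of empty slice.
  ret = um.true_divide(
```

View pics/w4.png

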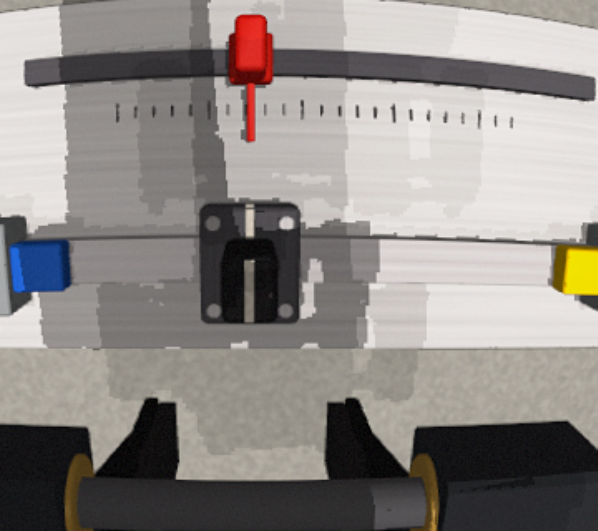

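The pointer tip at (250,138) and the white line at (250,206) look in line. I'll put a number on it with masks.

```bash
python3 - <<'E'
from h import *
c={k:v for k,v in np.load('pics/w4.npz').items()};p=c['pixels'].astype(int)
b,g,r=p[...,0],p[...,1],p[...,2]
red=(r>120)&(g<80)&(b<80)
ys,xs=np.nonzero(red);yb=ys.max()
s=(ys>yb-12);tip=(xs[s].mean(),yb-6)
# white line on block front strip: rows crop 208-235
Y0,Y1=40+int(210/1.66),40+int(232/1.66)
x0,x1=160+int(232/1.66),160+int(268/1.66)
sub=(p[Y0:Y1,x0:x1].sum(2)>300);yy,xx=np.nonzero(sub);ln=(xx.mean()+x0,yy.mean()+Y0)
print(tip,ln,sub.sum())
Yv=np.array([.0828,.9966]);O=np.array([.568,.06])
a=wray(c,tip,.034)[:2]-O;d=wray(c,ln,.047)[:2]-O
Xv=np.array([.9966,-.0828]);print('tip x,y',a@Xv,a@Yv,'line',d@Xv,d@Yv)
E
```

```text
(np.float64(310.5), np.int64(118)) (np.float64(310.0416666666667), np.float64(171.90277777777777)) 72
tip x,y -0.02185447513301311 -0.037889728475325124 line 0.0223783010884336 -0.03822949915952395
```

```bash
python3 -c "
from cell import env
print(env.get_obs()['time_s'],env.sign_off())"
```

```text
the job is handed in; nothing more can be done
34.525 None
```

The job is handed in at 34.5 s: the carriage touched blue, then yellow, at about 6 N each, and now stands on the tight spot (about y = -38 mm), with the marker pointer within about 0.5 mm of its white line; the motor, bin and screwdriver were not touched.

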